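Stack a sight glass in its assembly nest

TASK

Build up the sight glass for the cement pot in the white four-pin assembly nest, strictly in this order: first the tall spacer sleeve, then the clear glass disc, then the flat retaining ring of the same diameter, each lying flat on the one before, between the pins. Lower the glass into place, do not let it drop. The big ring belongs to another job and does not fit.

Things in the scene. Friction and masses are not known exactly. Their poses are not given: they have to be found in the camera images.
- nest_seat (a point): Assembly nest, fixed: white plastic plate 76 x 76 x 14 mm with four steel guide pins, 10 mm thick, 46 mm tall above the plate (top 8 mm tapered), at (+-27.6, +-27.6) mm. Point: centre of the plate's top face, 14 mm above the bench; x, y along the plate's sides, z up. A 56 mm part fits between the pins with 6 mm to spare all round; fingers pass through the 45 mm gaps along x and along y, and past the plate's sides.
- spacer_center (a point): Spacer sleeve, loose: plain aluminium tube standing upright on the bench, outside diameter 56 mm, bore 42 mm, 24 mm high, about 70 g. The point is its centre, half-way up (12 mm above its underside); z is its axis. Goes into the nest first: its centre is then 12 mm above the nest's plate.
- glass_center (a point): Sight glass, loose: clear solid glass disc lying flat on the bench, diameter 56 mm, 10 mm thick, about 60 g. The point is its centre, half-way up; z is its axis. Goes second: its centre is then 29 mm above the nest's plate.
- ring_center (a point): Retaining ring, loose: flat steel ring lying on the bench, outside diameter 56 mm, bore 41 mm, 10 mm thick, four dark slots on top, about 60 g. The point is its centre, half-way up; z is its axis. Goes last: its centre is then 39 mm above the nest's plate. (The other ring, 88 mm across, is not used.)
Not all that is in view belongs to the job. There is more than one size of the part that bears spacer_center; the job needs the largest. What is shaped like the part that bears ring_center but pink is not meant.

How it is judged:
On the way, in this order (a step that is already met when the one before it is completed fails the run):
1. the spacer sleeve lies flat in the nest, before the glass (horizontal distance between spacer_center and nest_seat below 0.013 m and z of spacer_center in the frame of nest_seat between 0.008 and 0.016 m and (angle between spacer_center's own z axis and vertical below 0.175 rad or angle between spacer_center's own z axis and vertical above 2.967 rad)), for 0.2 s.
2. the glass disc lies flat on the seated spacer, before the ring (all of step 1 and horizontal distance between glass_center and nest_seat below 0.013 m and z of glass_center in the frame of nest_seat between 0.025 and 0.033 m and (angle between glass_center's own z axis and vertical below 0.175 rad or angle between glass_center's own z axis and vertical above 2.967 rad)), for 0.2 s.
At the end, for the whole second after the job is handed in: Spacer, glass and ring lie in the nest in this order from the bottom up, each within 13 mm of the nest's middle, within 4 mm of its proper height in the stack (centres 12, 29 and 39 mm above the plate) and within 10 degrees of level (all of step 2 and horizontal distance between ring_center and nest_seat below 0.013 m and z of ring_center in the frame of nest_seat between 0.035 and 0.043 m and (angle between ring_center's own z axis and vertical below 0.175 rad or angle between ring_center's own z axis and vertical above 2.967 rad)); the robot touches nothing.
It fails at once if the glass is dropped into the nest (it falls onto it faster than 0.7 m/s, as from more than about 25 mm) (horizontal distance between glass_center and nest_seat below 0.045 m and z of glass_center in the frame of nest_seat below 0.06 m and linear speed of glass above 0.7 m/s).
It also fails if it takes over 70 s, if anything falls off the work surface, if the arm or the gripper's body presses on something with over 40 N, if the wrist force passes 120 N, or if a joint passes its speed limit or range.

ROBOT

A 6-joint arm with a two-finger parallel gripper is mounted at the origin on the work surface. World frame = base frame: x ahead of the robot, y to its left, z up, the work surface at z = 0. Lengths are in m, angles in rad, forces in N, time in s.
With the tool pointing down it reaches from about 0.3 to 0.875 m from the base axis. Payload 6.4 kg.
Tool frame: the origin (TCP) lies midway between the tips of the shut fingers; the grasp point (between the pads) lies 19 mm behind it (grasp_offset is the distance from the TCP to the grasp point, in m); z points along the fingers, y is the line along which they close (so a half turn about z gives the same grasp; the last joint's range is limited). The gripper opens to 85 mm and grips with 20 to 120 N. Pads are 22 mm wide; open, the fingers measure 114 mm over their backs; the gripper's body (76 mm by 85 mm) begins 54 mm behind the grasp point. The pads swing forward as they close: fully open they stand 13 mm farther back than shut.
Start: joints at [1.126, 0.181, 1.607, -0, 1.354, -0.206], TCP at [0.136, 0.559, 0.231] pointing down, gripper open.
Joint ranges: [-2.99, 2.99], [-0.89, 2.07], [0.3, 2.58], [-1.14, 4.28], [0, 2.63], [-3.12, 3.12]. Speed limits (rad/s): [2.57, 2.57, 3.01, 3.14, 3.14, 3.14].

INTERFACE

Orientations are given as a unit quaternion [w, x, y, z].
In Python, from bench import * gives the robot as it stands. The module is installed in compiled form; this text tells all that it offers.
- The arm moves only by the tool servo_tool, never from a script. Its argument "commands" is text: rows parted by semicolons, each of 7 numbers parted by spaces: the turn, a rotation vector about the tool's x, y, z in rad, then the shift along the tool's x, y, z in mm, then the opening, from 0 (shut) to 1 (fully open). In form: wx wy wz dx dy dz claw; .... A call has 1 to 5 rows; each row shifts and turns the commanded pose from where the row before left it, along the tool's axes as they then stand; what a row does not reach is not made up. A row lasts 1/8 s, in which the tool goes at most 62.5 mm and 10.7 degrees, less where a joint would pass 70% of its speed; a pose out of reach is approached as far as the arm can. A call with a gripper value outside its range is refused whole. The fingers move at their own pace and stop on an object; the grip force is fixed at half the most. Time passes only in rows, so rows that do not move let the fingers close. It gives the time, the measured TCP pose, the force, the opening and the grip force at its end, in the units of the state.
- get_obs(): the state, without advancing time (a new reading comes with each control period).
- camera(name): name is "scene" or "side" or "wrist"; returns the picture (420x560x3 uint8, blue, green, red); there is no depth.
- calibration(name): a dict with "fx", "fy", "cx", "cy" (pixels), "k1" (the pictures are not rectified: a ray, as slopes to the right and down, at radius r is drawn at 1 + k1 r^2 times it, then the intrinsics apply), "R" (3x3) and "t" (3): a world point X has camera coordinates R X + t. Camera axes: x right, y down, z forward; pixel columns grow to the right and rows downward; lengths in m; the calibration is good to about 2 mm. A picture is of the moment at which its call begins: read the wrist's pose just before it. calibration takes no time and is no camera call; for the wrist camera it gives the pose at the moment of the call.
- hand_in(): hands the job in; it is judged then, once.
The state is a dict: "time_s": time; "q": joint angles; "dq": joint speeds; "joint_efforts": joint torques, N m; "eef_pos": TCP position; "eef_rot": TCP orientation; "wrist_force": force on the tool from outside, world axes, zero at the start; "torque": the same for the moment, N m; "opening": opening from 0.0 (shut) to 1.0 (fully open); "grasp_force": force on a finger pad.
Only numpy, scipy, OpenCV 4.12 (cv2) and the standard library are available. Lean on these libraries where they do the work, as an engineer would, in place of code of your own. Each camera call takes 0.05 s, during which the arm holds its last target. There are 200 camera calls.

## Working session

There is one attempt and no reset: what is moved stays moved. The work goes in short steps, Python scripts to look and compute and a tool call to move; the robot and the scene stay as the last step left them, time stands still between calls to the robot, and variables do not carry over. Pictures are saved under pics/ and viewed, at most 10 in all, crops included, and the job is handed in when it is done.

Besides the shell and the picture viewer there is one more tool, called after "Request:" by a JSON object that holds its "fn" and its "kwargs". servo_tool: Moves the arm, as the interface text tells. Its arguments: {"type":"object","properties":{"commands":{"type":"string"}},"required":["commands"]}

```bash
mkdir -p pics; python3 - <<'E'
from bench import *
import cv2
o=get_obs(); print({k:o[k] for k in('time_s','eef_pos','eef_rot','opening')})
for n in("scene","side","wrist"):
    im=camera(n); cv2.imwrite(f"pics/{n}0.png",im)
    c=calibration(n); print(n,c['fx'],c['k1'],c['R'].tolist() if hasattr(c['R'],'tolist') else c['R'],c['t'])
E
```

```text
{'time_s': 0.0, 'eef_pos': array([0.13575194, 0.55816525, 0.2303874 ]), 'eef_rot': array([-2.77521733e-04,  1.19111687e-01,  9.92880468e-01, -8.39241747e-04]), 'opening': 1.0013500621901548}
scene 432.74396200131343 -0.04804636367946516 [[0.773732504798076, 0.6333807577352354, 0.01291614298599285], [0.43907871819910943, -0.5214549501191589, -0.7316383083333272], [-0.45667043942379587, 0.5717635444193382, -0.68157065593342]] [-0.45260978 -0.21622061  1.08125607]
side 427.5218432332723 0.029469077409110787 [[-0.9456036248220737, -0.32522974909511687, -0.007706816909898462], [-0.15883064282162343, 0.4822145630310859, -0.861534643587598], [0.28391303531931267, -0.8134462032023178, -0.5076402888576796]] [0.51377012 0.12590493 0.57099201]
wrist 325.82436242842215 0.005053074828869485 [[0.23582771955780008, 0.9717946157822591, -0.0007151396932788619], [0.9320583508105371, -0.22597641999962892, 0.2831993790397416], [0.27505002703601306, -0.06745281566224391, -0.9590607907149193]] [-0.57329462 -0.03776495  0.37905202]
```

View pics/scene0.png

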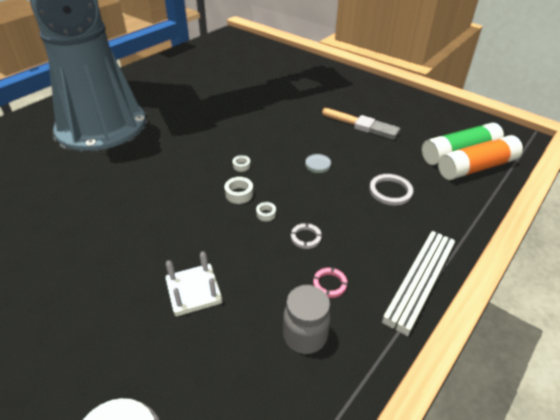

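View pics/side0.png

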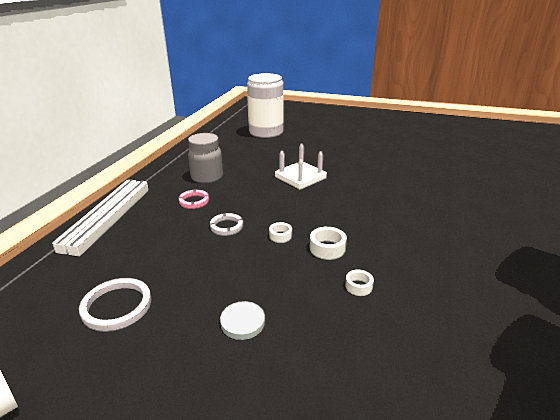

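The scene view gives these candidates:
- **Sleeves:** the large one at (238,190), small ones at (241,163) and (266,211).
- **Glass:** disc at (318,163).
- **Rings:** steel at (306,236), pink at (330,282), 88 mm at (391,188).
- **Nest:** at (194,289). The dark pot at (307,319) and the jar are not parts of the job.

In the side view they appear as follows: sleeve (328,243), glass (243,320), ring (227,224), nest (301,173).

I choose the large sleeve, the glass and the steel ring.

```bash
cat > h.py <<'E'
from bench import *
import cv2, numpy as np
from scipy.spatial.transform import Rotation as Ro
def K(c): return np.array([[c['fx'],0,c['cx']],[0,c['fy'],c['cy']],[0,0,1.]])
def D(c): return np.array([c['k1'],0,0,0,0.])
def ray(c,uv):
    p=cv2.undistortPoints(np.array([[uv]],float),K(c),D(c))[0,0]
    R=np.array(c['R']); return -R.T@np.array(c['t']), R.T@np.array([p[0],p[1],1.])
def plane(c,uv,z):
    o,d=ray(c,uv); return o+d*(z-o[2])/d[2]
def proj(c,X):
    r,_=cv2.Rodrigues(np.array(c['R'])); return cv2.projectPoints(np.array([X],float).reshape(-1,1,3),r,np.array(c['t'],float),K(c),D(c))[0][:,0]
def blobs(im,lo=110,amin=60):
    g=im.max(2); m=(g>lo).astype(np.uint8)
    cs,_=cv2.findContours(m,cv2.RETR_EXTERNAL,cv2.CHAIN_APPROX_NONE)
    return [c for c in cs if cv2.contourArea(c)>amin]
def center(cnt,c,z):
    "hull of blob cast on mid plane -> circle centre,radius"
    h=cv2.convexHull(cnt)[:,0]; m=cv2.moments(h); return plane(c,(m['m10']/m['m00'],m['m01']/m['m00']),z)
E
python3 - <<'E'
from h import *
for n,its in (("scene",dict(sp=(238,190,12),gl=(318,163,5),ri=(306,236,5),ne=(194,289,14),s1=(241,163,8),s2=(266,211,8),pink=(330,282,5),big=(391,188,5))),("side",dict(sp=(328,243,12),gl=(243,320,5),ri=(227,224,5),ne=(301,173,14),s2=(280,232,8),s1=(359,282,8)))):
    im=cv2.imread(f"pics/{n}0.png"); c=calibration(n)
    bs=blobs(im)
    for k,(u,v,z) in its.items():
        best=max(bs,key=lambda b:cv2.pointPolygonTest(cv2.convexHull(b),(float(u),float(v)),True))
        x,y,w,h=cv2.boundingRect(best)
        print(n,k,(x,y,w,h),np.round(center(best,c,z/1000)*1000,1))
im=cv2.imread("pics/scene0.png"); a=im[140:320,150:350]; a=cv2.resize(a,None,fx=3,fy=3,interpolation=cv2.INTER_CUBIC)
b=cv2.resize(cv2.imread("pics/wrist0.png"),None,fx=.01,fy=.01)
cv2.imwrite("pics/crop0.png",a)
E
```

```text
scene sp (224, 176, 30, 28) [450.9  30.2  12. ]
scene gl (205, 0, 355, 420) [726.8 286.4   5. ]
scene ri (291, 223, 31, 25) [630.3  20.9   5. ]
scene ne (165, 252, 57, 64) [ 558.4 -195.4   14. ]
scene s1 (232, 155, 19, 17) [389.1 103.8   8. ]
scene s2 (256, 201, 21, 20) [532.6  21.    8. ]
scene pink (287, 267, 61, 54) [724.2 -74.3   5. ]
scene big (205, 0, 355, 420) [726.8 286.4   5. ]
side sp (310, 226, 37, 34) [451.   27.7  12. ]
side gl (220, 301, 45, 39) [516.5 215.7   5. ]
side ri (210, 213, 33, 23) [630.4  18.8   5. ]
side ne (0, 0, 560, 291) [ 835.  -539.9   14. ]
side s2 (269, 222, 23, 21) [533.1  17.5   8. ]
side s1 (346, 269, 28, 27) [388.9 100.8   8. ]
```

View pics/crop0.png

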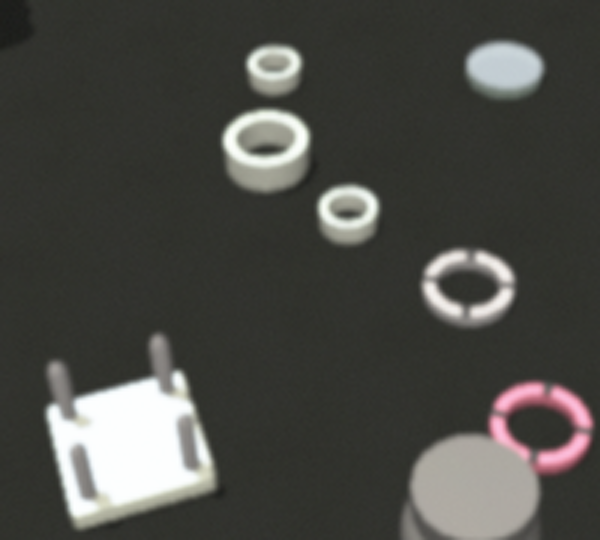

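The crop confirms the choices: large sleeve at crop (266,150), clear glass at (505,68), steel slotted ring at (468,287). The pink ring at (540,427) is the decoy. The nest's top-face corners are near crop (47,410), (182,375), (215,478) and (76,516).

```bash
python3 - <<'E'
from h import *
c=calibration("scene")
P=[plane(c,(150+u/3,140+v/3),.014)*1000 for u,v in((47,410),(182,375),(215,478),(76,516))]
for a,b in zip(P,P[1:]+P[:1]): print(np.round(a,1), 'len %.1f ang %.1f'%(np.linalg.norm(b-a),np.degrees(np.arctan2(*(b-a)[1::-1]))))
print(np.mean(P,0))
o=get_obs(); R=Ro.from_quat(np.roll(o['eef_rot'],-1)).as_matrix(); print(np.round(R,3))
w=calibration("wrist"); C=-np.array(w['R']).T@w['t']; print("cam in tool",np.round(R.T@(C-o['eef_pos'])*1000,1), "cam axis tool",np.round(R.T@np.array(w['R']).T,3))
print(proj(w,o['eef_pos']), w['cx'],w['cy'])
E
```

```text
[ 514.7 -212.9   14. ] len 76.4 ang 59.2
[ 553.8 -147.2   14. ] len 74.5 ang -30.7
[ 617.8 -185.3   14. ] len 73.6 ang -121.2
[ 579.7 -248.2   14. ] len 74.0 ang 151.5
[ 566.50412917 -198.41340096   14.        ]
[[-0.972  0.236 -0.001]
 [ 0.236  0.972 -0.001]
 [ 0.    -0.001 -1.   ]]
cam in tool [  71.5   -1.3 -143.2] cam axis tool [[ 0.001 -0.959 -0.283]
 [ 1.     0.     0.001]
 [-0.001 -0.283  0.959]]
[[280.80402258 264.64604083]] 278.4708209706188 206.85474837835542
```

Request:
{"fn": "servo_tool", "kwargs": {"commands": "0 0 0.1475 0 0 0 1; 0 0 0.1475 0 0 0 1; 0 0 0 -48 -26 11 1; 0 0 0 -48 -26 11 1; 0 0 0 -48 -26 11 1"}}

```text
time_s: 0.78
eef_pos: [0.2207, 0.4168, 0.1977]
eef_rot: [0.0, 0.263, 0.965, -0.0]
wrist_force: [1.0, 0.0, 0.4]
opening: 1.003
grasp_force: 0.0
```

Request:
{"fn": "servo_tool", "kwargs": {"commands": "0 0 0 -50 -27 11 1; 0 0 0 -50 -27 11 1; 0 0 0 -50 -27 11 1; 0 0 0 -50 -27 11 1; 0 0 0 -50 -27 11 1"}}

```text
time_s: 1.4
eef_pos: [0.3675, 0.1732, 0.1431]
eef_rot: [0.0, 0.264, 0.965, 0.0]
wrist_force: [0.7, 0.3, -0.6]
opening: 0.995
grasp_force: 0.0
```

Request:
{"fn": "servo_tool", "kwargs": {"commands": "0 0 0 -48 -27 11 1; 0 0 0 -48 -27 11 1; 0 0 0 -48 -27 11 1; 0 0 0 0 0 0 1"}}

```text
time_s: 1.9
eef_pos: [0.4507, 0.0288, 0.1097]
eef_rot: [-0.0, 0.266, 0.964, -0.0]
wrist_force: [-0.1, -0.2, -0.8]
opening: 1.003
grasp_force: 0.0
```

```bash
cat >> h.py <<'E'
def tool(o): return Ro.from_quat(np.roll(o['eef_rot'],-1)).as_matrix()
def look(name,zmid,exp,save=None,lo=110):
    """wrist picture; blob nearest expected world xy; its centre at zmid; offset in tool mm"""
    o=get_obs(); c=calibration("wrist"); im=camera("wrist")
    if save: cv2.imwrite("pics/"+save,im)
    e=proj(c,[*exp,zmid])[0]; bs=blobs(im,lo,300)
    b=min(bs,key=lambda b:np.linalg.norm(cv2.convexHull(b)[:,0].mean(0)-e))
    p=center(b,c,zmid); d=p-o['eef_pos']
    print(name,'exp px',e.round(),'box',cv2.boundingRect(b),'world',(p*1000).round(1),'tcp',(o['eef_pos']*1000).round(1),'tool delta mm',(tool(o).T@d*1000).round(1)); return p,im,c
E
python3 -c "
from h import *
look('spacer',.012,(.451,.029),'w1.png')"
```

```text
spacer exp px [280. 207.] box (0, 0, 322, 377) world [390.3 -51.   12. ] tcp [450.7  28.8 109.7] tool delta mm [ 10.9 -99.4  97.8]
```

View pics/w1.png

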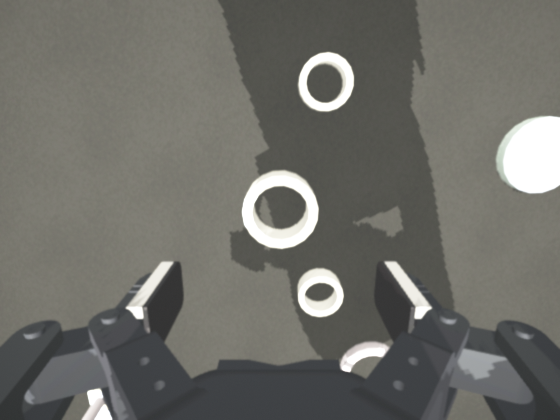

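The spacer is centred under the tool at (281,209). The small sleeves are at (326,82) and (320,292), and the fingers come down clear of both.

```bash
python3 -c "
from h import *
look('spacer',.012,(.451,.029),None,205)"
```

```text
spacer exp px [279. 209.] box (241, 174, 76, 77) world [452.8  27.5  12. ] tcp [449.6  30.5 109.7] tool delta mm [-4.4 -0.9 97.7]
```

Request:
{"fn": "servo_tool", "kwargs": {"commands": "0 0 0 -1.5 -0.5 50 1; 0 0 0 0 0 40 1; 0 0 0 0 0 14 1; 0 0 0 0 0 0 1; 0 0 0 0 0 0 0.4"}}

```text
time_s: 2.62
eef_pos: [0.4519, 0.0308, 0.0078]
eef_rot: [0.001, 0.263, 0.965, 0.0]
wrist_force: [-0.2, 0.1, -0.7]
opening: 0.815
grasp_force: 0.0
```

Request:
{"fn": "servo_tool", "kwargs": {"commands": "0 0 0 0 0 0 0; 0 0 0 0 0 0 0; 0 0 0 0 0 0 0; 0 0 0 0 0 0 0"}}

```text
time_s: 3.12
eef_pos: [0.452, 0.0306, 0.0086]
eef_rot: [0.001, 0.264, 0.965, 0.0]
wrist_force: [-5.5, 1.3, 15.3]
opening: 0.632
grasp_force: 60.1
```

Request:
{"fn": "servo_tool", "kwargs": {"commands": "0 0 0 0 0 -50 0; 0 0 0 0 0 -60 0; 0 0 0 -48 -22 -30 0; 0 0 0 -48 -22 0 0; 0 0 0 -48 -22 0 0"}}

```text
time_s: 3.75
eef_pos: [0.5426, -0.101, 0.1485]
eef_rot: [0.002, 0.264, 0.965, -0.0]
wrist_force: [0.8, 0.3, -0.8]
opening: 0.63
grasp_force: 63.9
```

Request:
{"fn": "servo_tool", "kwargs": {"commands": "0 0 0 -48 -25 0 0; 0 0 0 -48 -24 0 0; 0 0 0 -35 -24 0 0; 0 0 0 0 0 0 0; 0 0 0 0 0 0 0"}}

```text
time_s: 4.38
eef_pos: [0.6163, -0.2285, 0.1466]
eef_rot: [-0.0, 0.264, 0.965, 0.0]
wrist_force: [-0.4, 0.7, -0.7]
opening: 0.63
grasp_force: 63.9
```

```bash
python3 - <<'E'
from h import *
p,im,c=look('nest',.014,(.5665,-.1984),'w2.png',205)
E
```

```text
nest exp px [280. 127.] box (230, 73, 96, 97) world [ 560.4 -197.3   14. ] tcp [ 616.3 -228.5  146.6] tool delta mm [ 63.9  -1.6 132.6]
```

View pics/w2.png

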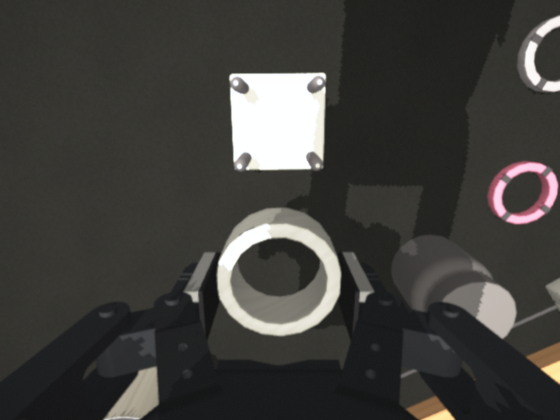

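The nest is at (278,121), square to the picture, with pins at (238,85), (317,83), (243,161) and (316,161). The sleeve is held square, its top rim centred near (279,279).

```bash
cat >> h.py <<'E'
def nest(im,c,exp=(.5605,-.197)):
    e=proj(c,[*exp,.014])[0]; b=min(blobs(im,205,300),key=lambda b:np.linalg.norm(cv2.convexHull(b)[:,0].mean(0)-e))
    h=np.array([plane(c,q[0],.014)[:2] for q in cv2.convexHull(b)],np.float32)*1000
    return cv2.minAreaRect(h)
E
python3 - <<'E'
from h import *
o=get_obs(); c=calibration("wrist"); im=cv2.imread("pics/w2.png")
print(nest(im,c)); T=tool(o)
print('tool y ang',np.degrees(np.arctan2(T[1,1],T[0,1])))
z=o['eef_pos'][2]+.0154
for uv in((279,279),(218,279),(341,279),(279,224),(279,336)): print(uv,(T.T@(plane(c,uv,z)-o['eef_pos'])*1000).round(1))
# pin tips at z=.060 
P=np.array([plane(c,uv,.06)*1000 for uv in((237,79),(319,80),(239,166),(318,166))]);print(P.round(1),P.mean(0))
E
```

```text
((562.6954345703125, -197.98574829101562), (75.2726821899414, 75.8187255859375), 60.101531982421875)
tool y ang 59.43946482355673
(279, 279) [  0.5  -0.7 -15.4]
(218, 279) [  0.5 -27.4 -15.4]
(341, 279) [  0.5  26.4 -15.4]
(279, 224) [ 26.   -0.8 -15.4]
(279, 336) [-28.9  -0.7 -15.4]
[[ 523.5 -206.    60. ]
 [ 551.4 -159.8   60. ]
 [ 572.7 -235.8   60. ]
 [ 601.2 -187.6   60. ]] [ 562.18298629 -197.28616856   60.        ]
```

Request:
{"fn": "servo_tool", "kwargs": {"commands": "0 0 0 32 0 0 0; 0 0 0 31 0 30 0; 0 0 0 0 0 25 0; 0 0 0 0 0 0 0; 0 0 0 0 0 0 0"}}

```text
time_s: 5.05
eef_pos: [0.5632, -0.1967, 0.0927]
eef_rot: [0.001, 0.263, 0.965, -0.0]
wrist_force: [0.0, 0.3, -1.1]
opening: 0.631
grasp_force: 63.9
```

Request:
{"fn": "servo_tool", "kwargs": {"commands": "0 0 0 0 0 20 0; 0 0 0 0 0 20 0; 0 0 0 0 0 15 0; 0 0 0 0 0 10 0; 0 0 0 0 0 0 0"}}

```text
time_s: 5.68
eef_pos: [0.5616, -0.1965, 0.025]
eef_rot: [-0.001, 0.264, 0.965, 0.0]
wrist_force: [-0.2, -0.1, -0.5]
opening: 0.628
grasp_force: 63.9
```

Request:
{"fn": "servo_tool", "kwargs": {"commands": "0 0 0 0 0 2 0; 0 0 0 0 0 0 0; 0 0 0 0 0 0 1; 0 0 0 0 0 0 1; 0 0 0 0 0 0 1"}}

```text
time_s: 6.3
eef_pos: [0.5625, -0.1969, 0.0245]
eef_rot: [0.0, 0.264, 0.965, -0.0]
wrist_force: [0.0, 0.2, 0.0]
opening: 0.997
grasp_force: 0.0
```

Request:
{"fn": "servo_tool", "kwargs": {"commands": "0 0 0 0 0 0 1; 0 0 0 0 0 -30 1; 0 0 0 0 0 -60 1; 0 0 0 -60 0 -30 1; 0 0 0 0 0 0 1"}}

```text
time_s: 6.92
eef_pos: [0.6148, -0.2284, 0.1468]
eef_rot: [0.005, 0.264, 0.965, -0.001]
wrist_force: [-0.5, 0.6, 0.5]
opening: 1.0
grasp_force: 0.0
```

```bash
python3 - <<'E'
from h import *
c=calibration("wrist"); im=camera("wrist"); cv2.imwrite("pics/w3.png",im)
e=proj(c,[.5625,-.1977,.038])[0]; print(e)
u,v=e.astype(int); cv2.imwrite("pics/w3c.png",cv2.resize(im[max(0,v-90):v+90,u-100:u+100],None,fx=3,fy=3))
E
```

```text
[279.34357829 123.59510777]
```

View pics/w3c.png

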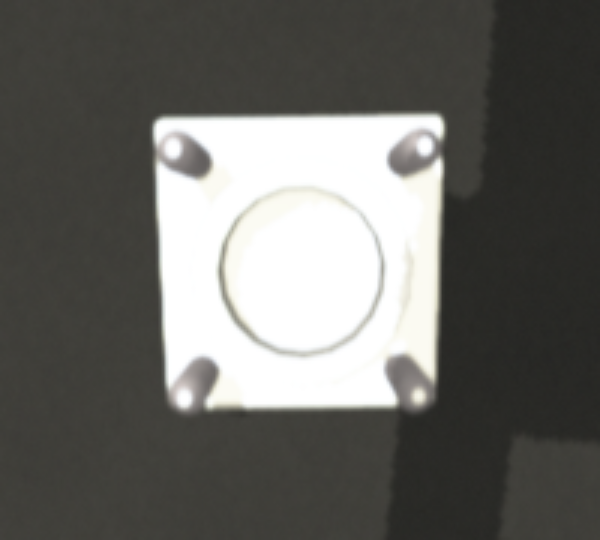

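The sleeve's bore is at crop (302,270) against the expected (301,271), so it is centred and flat in the nest. Next is the glass.

Request:
{"fn": "servo_tool", "kwargs": {"commands": "0 0 0 39 42 0 1; 0 0 0 39 42 5 1; 0 0 0 39 42 5 1; 0 0 0 39 42 5 1; 0 0 0 39 42 5 1"}}

```text
time_s: 7.6
eef_pos: [0.5468, 0.0567, 0.1205]
eef_rot: [-0.002, 0.264, 0.965, -0.0]
wrist_force: [1.0, -0.8, 0.4]
opening: 1.001
grasp_force: 0.0
```

Request:
{"fn": "servo_tool", "kwargs": {"commands": "0 0 0 39 42 5 1; 0 0 0 39 42 5 1; 0 0 0 37 39 7 1; 0 0 0 0 0 0 1; 0 0 0 0 0 0 1"}}

```text
time_s: 8.22
eef_pos: [0.5117, 0.2188, 0.1042]
eef_rot: [-0.001, 0.263, 0.965, -0.001]
wrist_force: [-0.1, -0.5, -0.1]
opening: 0.996
grasp_force: 0.0
```

```bash
python3 - <<'E'
from h import *
for lo in(150,180,205): p,im,c=look('glass',.005,(.5165,.2157),'w4.png',lo)
E
```

```text
glass exp px [280. 213.] box (243, 180, 73, 71) world [517.6 214.5   5. ] tcp [511.7 218.8 104.2] tool delta mm [-7.4 -0.5 99.1]
glass exp px [280. 212.] box (243, 179, 73, 71) world [517.6 214.4   5. ] tcp [512.4 218.2 104.5] tool delta mm [-6.5 -0.5 99.5]
glass exp px [280. 211.] box (244, 179, 72, 69) world [517.6 214.6   5. ] tcp [512.9 217.9 104.8] tool delta mm [-5.8 -0.4 99.8]
```

View pics/w4.png

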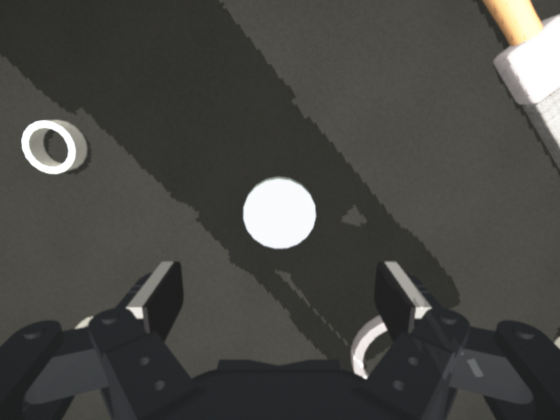

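The glass disc is at (280,213) with clear floor around it. The big ring at (375,345) is far enough from the fingers.

Request:
{"fn": "servo_tool", "kwargs": {"commands": "0 0 0 -6 -0.5 40 1; 0 0 0 0 0 40 1; 0 0 0 0 0 20 1; 0 0 0 0 0 0 1; 0 0 0 0 0 0 0.7"}}

```text
time_s: 9.0
eef_pos: [0.5193, 0.2156, 0.0066]
eef_rot: [0.001, 0.264, 0.965, 0.0]
wrist_force: [0.0, 0.0, 0.0]
opening: 0.817
grasp_force: 0.0
```

Request:
{"fn": "servo_tool", "kwargs": {"commands": "0 0 0 0 0 0 0.7; 0 0 0 0 0 0 0.7; 0 0 0 0 0 0 0.7"}}

```text
time_s: 9.38
eef_pos: [0.5183, 0.2158, 0.0058]
eef_rot: [0.0, 0.264, 0.965, 0.0]
wrist_force: [-0.1, -0.2, -0.1]
opening: 0.699
grasp_force: 0.0
```

Request:
{"fn": "servo_tool", "kwargs": {"commands": "0 0 0 0 0 4 0.7; 0 0 0 0 0 3 0.7; 0 0 0 0 0 0 0.7"}}

```text
time_s: 9.75
eef_pos: [0.5175, 0.2155, -0.0023]
eef_rot: [-0.0, 0.264, 0.965, -0.0]
wrist_force: [0.2, 0.5, -0.4]
opening: 0.7
grasp_force: 0.0
```

Request:
{"fn": "servo_tool", "kwargs": {"commands": "0 0 0 0 0 0 0; 0 0 0 0 0 0 0; 0 0 0 0 0 0 0; 0 0 0 0 0 0 0"}}

```text
time_s: 10.25
eef_pos: [0.5181, 0.2157, -0.0014]
eef_rot: [0.0, 0.264, 0.965, 0.0]
wrist_force: [-3.0, -0.2, 5.5]
opening: 0.621
grasp_force: 62.9
```

Request:
{"fn": "servo_tool", "kwargs": {"commands": "0 0 0 0 0 -20 0; 0 0 0 0 0 -50 0; 0 0 0 0 0 -60 0; 0 0 0 -28 -38 -20 0; 0 0 0 -34 -46 0 0"}}

```text
time_s: 10.88
eef_pos: [0.5306, 0.1115, 0.1523]
eef_rot: [0.003, 0.262, 0.965, 0.001]
wrist_force: [0.6, 0.3, -2.0]
opening: 0.619
grasp_force: 63.1
```

Request:
{"fn": "servo_tool", "kwargs": {"commands": "0 0 0 -34 -46 0 0; 0 0 0 -34 -46 0 0; 0 0 0 -34 -46 0 0; 0 0 0 -34 -46 0 0; 0 0 0 -30 -40 0 0"}}

```text
time_s: 11.5
eef_pos: [0.5577, -0.1678, 0.1495]
eef_rot: [0.001, 0.264, 0.964, -0.0]
wrist_force: [1.2, 0.0, -1.0]
opening: 0.619
grasp_force: 63.1
```

Request:
{"fn": "servo_tool", "kwargs": {"commands": "0 0 0 -20 -26 0 0; 0 0 0 0 0 0 0; 0 0 0 0 0 0 0"}}

```text
time_s: 11.88
eef_pos: [0.5613, -0.1975, 0.1486]
eef_rot: [-0.0, 0.264, 0.965, 0.0]
wrist_force: [-0.3, -0.5, -0.8]
opening: 0.622
grasp_force: 63.1
```

```bash
python3 - <<'E'
from h import *
o=get_obs();c=calibration("wrist"); im=camera("wrist"); cv2.imwrite("pics/w5.png",im)
T=tool(o); n=np.array([.5625,-.1977,.014]); print((o['eef_pos']*1000).round(1),'nest in tool',(T.T@(n-o['eef_pos'])*1000).round(1),proj(c,n)[0])
E
```

```text
[ 561.3 -197.5  148.6] nest in tool [ -1.2   0.4 134.6] [279.85460473 196.16857415]
```

View pics/w5.png

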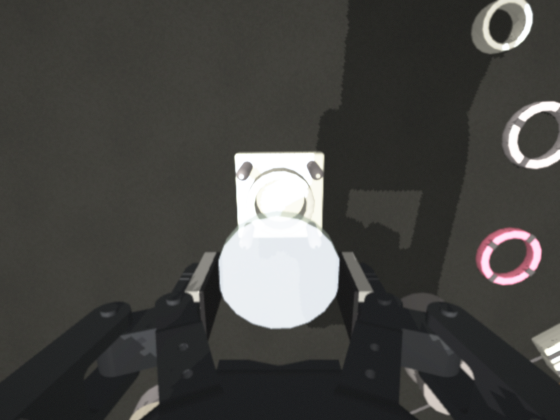

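The glass sits level in the fingers at (280,271). The nest and seated sleeve are right below at (280,200). I'll lower it now.

Request:
{"fn": "servo_tool", "kwargs": {"commands": "0 0 0 -1 0 25 0; 0 0 0 0 0 30 0; 0 0 0 0 0 25 0; 0 0 0 0 0 15 0; 0 0 0 0 0 0 0"}}

```text
time_s: 12.55
eef_pos: [0.5617, -0.1974, 0.0524]
eef_rot: [-0.001, 0.263, 0.965, 0.0]
wrist_force: [0.2, -0.1, -0.1]
opening: 0.624
grasp_force: 63.1
```

Request:
{"fn": "servo_tool", "kwargs": {"commands": "0 0 0 0 0 8 0; 0 0 0 0 0 4 0; 0 0 0 0 0 2 0; 0 0 0 0 0 0 0; 0 0 0 0 0 0 0"}}

```text
time_s: 13.18
eef_pos: [0.5625, -0.1987, 0.0395]
eef_rot: [0.0, 0.264, 0.965, -0.0]
wrist_force: [-0.1, 0.6, -0.4]
opening: 0.625
grasp_force: 63.1
```

Request:
{"fn": "servo_tool", "kwargs": {"commands": "0 0 0 0 0 1 0; 0 0 0 0 0 1 0; 0 0 0 0 0 1 0; 0 0 0 0 0 0 0; 0 0 0 0 0 0 0"}}

```text
time_s: 13.8
eef_pos: [0.5624, -0.1986, 0.0366]
eef_rot: [-0.0, 0.264, 0.965, -0.0]
wrist_force: [-2.8, 1.5, 5.1]
opening: 0.623
grasp_force: 63.7
```

Request:
{"fn": "servo_tool", "kwargs": {"commands": "0 0 0 0 0 0 0.75; 0 0 0 0 0 0 0.85; 0 0 0 0 0 0 1; 0 0 0 0 0 0 1; 0 0 0 0 0 0 1"}}

```text
time_s: 14.42
eef_pos: [0.5624, -0.1986, 0.0362]
eef_rot: [-0.0, 0.264, 0.965, 0.0]
wrist_force: [0.2, -0.7, -0.1]
opening: 0.999
grasp_force: 0.0
```

Request:
{"fn": "servo_tool", "kwargs": {"commands": "0 0 0 0 0 -30 1; 0 0 0 0 0 -50 1; 0 0 0 -60 0 -30 1; 0 0 0 0 0 0 1; 0 0 0 0 0 0 1"}}

```text
time_s: 15.05
eef_pos: [0.6098, -0.2267, 0.1433]
eef_rot: [-0.001, 0.264, 0.965, 0.0]
wrist_force: [0.3, 0.2, -0.5]
opening: 1.001
grasp_force: 0.0
```

```bash
python3 - <<'E'
from h import *
o=get_obs();c=calibration("wrist"); im=camera("wrist")
e=proj(c,[.5625,-.1977,.048])[0]; print(e,o['eef_pos'])
u,v=e.astype(int); cv2.imwrite("pics/w6c.png",cv2.resize(im[max(0,v-90):v+90,u-100:u+100],None,fx=3,fy=3))
E
```

```text
[280.89373784 133.61676392] [ 0.60980039 -0.22665664  0.1433105 ]
```

View pics/w6c.png

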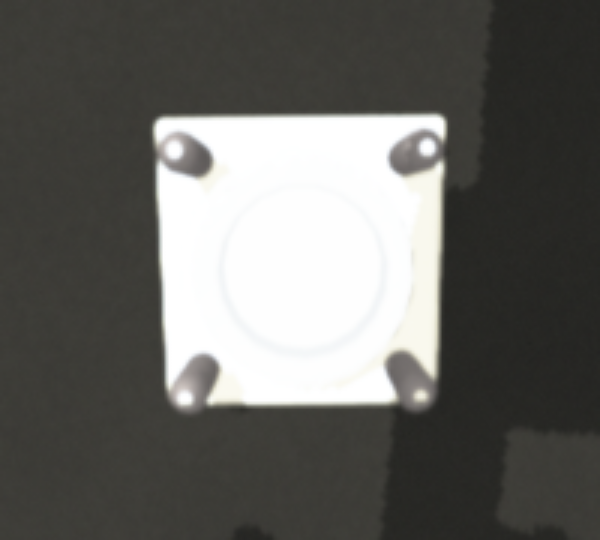

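The glass lies flat on the sleeve, centred between the pins. The sleeve's bore shows through it at crop (302,270). Now the steel ring.

Request:
{"fn": "servo_tool", "kwargs": {"commands": "0 0 0 21 44 0 1; 0 0 0 21 44 9 1; 0 0 0 21 44 10 1; 0 0 0 21 44 10 1; 0 0 0 21 44 9 1"}}

```text
time_s: 15.72
eef_pos: [0.6301, 0.0178, 0.1044]
eef_rot: [-0.002, 0.264, 0.965, -0.0]
wrist_force: [1.0, 0.7, 1.2]
opening: 1.003
grasp_force: 0.0
```

Request:
{"fn": "servo_tool", "kwargs": {"commands": "0 0 0 2 3 0 1; 0 0 0 0 0 0 1; 0 0 0 0 0 0 1"}}

```text
time_s: 16.1
eef_pos: [0.6317, 0.0181, 0.1062]
eef_rot: [-0.0, 0.264, 0.964, -0.0]
wrist_force: [-1.2, -0.1, 0.1]
opening: 1.001
grasp_force: 0.0
```

```bash
python3 - <<'E'
from h import *
for lo in(130,170,200):
    p,im,c=look('ring',.005,(.6304,.0195),'w7.png',lo)
e=proj(c,[.6304,.0195,.005])[0]
# ring with its slots: bright ring pixels near expectation, hull of all
m=(im.max(2)>150).astype(np.uint8); Y,X=np.nonzero(m); k=np.hypot(X-e[0],Y-e[1])<55
pts=np.c_[X,Y][k].astype(np.int32); print('hull px',cv2.boundingRect(pts),cv2.minEnclosingCircle(pts),len(pts),'mean col',im[Y[k],X[k]].mean(0))
(x,y),r=cv2.minEnclosingCircle(pts); print(plane(c,(x,y),.007)*1000)
E
```

```text
ring exp px [280. 203.] box (243, 168, 74, 73) world [630.5  18.7   5. ] tcp [631.7  18.1 106.2] tool delta mm [  1.3  -0.  101.2]
ring exp px [280. 203.] box (243, 169, 67, 71) world [629.9  15.2   5. ] tcp [631.8  17.9 106.3] tool delta mm [  0.3  -3.3 101.3]
ring exp px [280. 203.] box (243, 169, 50, 65) world [620.2  11.3   5. ] tcp [631.9  17.9 106.4] tool delta mm [  6.7 -11.7 101.4]
hull px (243, 168, 74, 72) ((279.4552001953125, 204.1982421875), 36.78522872924805) 2074 mean col [230.86499518 231.91755063 234.43297975]
[630.52179855  18.66842001   7.        ]
```

Request:
{"fn": "servo_tool", "kwargs": {"commands": "0 0 0 1 0 40 1; 0 0 0 0 0 40 1; 0 0 0 0 0 20 1; 0 0 0 0 0 0 0.7; 0 0 0 0 0 0 0.7"}}

```text
time_s: 16.88
eef_pos: [0.6324, 0.0195, 0.0078]
eef_rot: [0.001, 0.264, 0.965, 0.0]
wrist_force: [-0.4, 0.1, 0.6]
opening: 0.699
grasp_force: 0.0
```

Request:
{"fn": "servo_tool", "kwargs": {"commands": "0 0 0 0 0 0 0.7; 0 0 0 0 0 4 0.7; 0 0 0 0 0 3 0.7; 0 0 0 0 0 0 0.7; 0 0 0 0 0 0 0.7"}}

```text
time_s: 17.5
eef_pos: [0.6309, 0.0199, -0.0009]
eef_rot: [-0.0, 0.264, 0.965, -0.0]
wrist_force: [0.4, -0.6, 0.0]
opening: 0.701
grasp_force: 0.0
```

Request:
{"fn": "servo_tool", "kwargs": {"commands": "0 0 0 0 0 0.5 0; 0 0 0 0 0 0 0; 0 0 0 0 0 0 0; 0 0 0 0 0 0 0; 0 0 0 0 0 -20 0"}}

```text
time_s: 18.12
eef_pos: [0.6296, 0.0201, 0.0179]
eef_rot: [-0.002, 0.264, 0.965, -0.0]
wrist_force: [-0.4, -0.2, -0.5]
opening: 0.615
grasp_force: 62.9
```

Request:
{"fn": "servo_tool", "kwargs": {"commands": "0 0 0 0 0 -60 0; 0 0 0 0 0 -60 0; 0 0 0 -10 -40 -10 0; 0 0 0 -10 -45 0 0; 0 0 0 -10 -45 0 0"}}

```text
time_s: 18.75
eef_pos: [0.5906, -0.1085, 0.1504]
eef_rot: [0.001, 0.263, 0.965, -0.0]
wrist_force: [0.3, -0.8, -0.7]
opening: 0.614
grasp_force: 63.1
```

Request:
{"fn": "servo_tool", "kwargs": {"commands": "0 0 0 -10 -45 0 0; 0 0 0 -10 -45 0 0; 0 0 0 -2 -2 0 0; 0 0 0 0 0 0 0; 0 0 0 0 0 0 0"}}

```text
time_s: 19.38
eef_pos: [0.5632, -0.1965, 0.1489]
eef_rot: [0.0, 0.263, 0.965, 0.0]
wrist_force: [-0.0, 0.2, -1.1]
opening: 0.615
grasp_force: 63.1
```

```bash
python3 - <<'E'
from h import *
o=get_obs();c=calibration("wrist"); im=camera("wrist"); cv2.imwrite("pics/w8.png",im)
T=tool(o); n=np.array([.5625,-.1977,.014]); print((o['eef_pos']*1000).round(1),'nest in tool',(T.T@(n-o['eef_pos'])*1000).round(1))
e=proj(c,o['eef_pos']+T@[0,0,-.0115])[0]; print(e)
m=(im[:,:,:].max(2)>150); print([ (np.nonzero(m[int(e[1])+d,195:365])[0][[0,-1]]+195).tolist() for d in(-10,0,10)], np.nonzero(m[215:380,int(e[0])+12])[0][[0,-1]]+215)
E
```

```text
[ 563.2 -196.5  148.9] nest in tool [ -0.   -1.4 134.9]
[280.5850175  275.61249567]
[[200, 337], [198, 336], [198, 336]] [217 324]
```

Request:
{"fn": "servo_tool", "kwargs": {"commands": "0 0 0 0 -1 25 0; 0 0 0 0 0 30 0; 0 0 0 0 0 25 0; 0 0 0 0 0 12 0; 0 0 0 0 0 4 0"}}

```text
time_s: 20.05
eef_pos: [0.5623, -0.1978, 0.0522]
eef_rot: [-0.0, 0.263, 0.965, 0.0]
wrist_force: [0.0, -0.2, 0.2]
opening: 0.618
grasp_force: 63.1
```

Request:
{"fn": "servo_tool", "kwargs": {"commands": "0 0 0 0 0 2 0; 0 0 0 0 0 1.5 0; 0 0 0 0 0 1 0; 0 0 0 0 0 0 0; 0 0 0 0 0 0 0"}}

```text
time_s: 20.68
eef_pos: [0.5624, -0.1986, 0.0484]
eef_rot: [0.0, 0.264, 0.965, -0.0]
wrist_force: [-0.2, 0.2, -0.9]
opening: 0.618
grasp_force: 63.1
```

Request:
{"fn": "servo_tool", "kwargs": {"commands": "0 0 0 0 0 1 0; 0 0 0 0 0 0.5 0; 0 0 0 0 0 0.5 0; 0 0 0 0 0 0 0; 0 0 0 0 0 0 0"}}

```text
time_s: 21.3
eef_pos: [0.5626, -0.1987, 0.0479]
eef_rot: [0.0, 0.264, 0.965, -0.0]
wrist_force: [-5.5, 1.6, 12.8]
opening: 0.617
grasp_force: 64.5
```

Contact is felt at 13 N, so I'll release and retreat.

Request:
{"fn": "servo_tool", "kwargs": {"commands": "0 0 0 0 0 -0.5 0; 0 0 0 0 0 0 0.75; 0 0 0 0 0 0 0.85; 0 0 0 0 0 0 1; 0 0 0 0 0 0 1"}}

```text
time_s: 21.92
eef_pos: [0.5622, -0.1985, 0.0465]
eef_rot: [-0.0, 0.264, 0.965, 0.0]
wrist_force: [0.1, 0.2, 0.2]
opening: 1.0
grasp_force: 0.0
```

Request:
{"fn": "servo_tool", "kwargs": {"commands": "0 0 0 0 0 0 1; 0 0 0 0 0 -30 1; 0 0 0 0 0 -50 1; 0 0 0 -60 0 -20 1; 0 0 0 0 0 0 1"}}

```text
time_s: 22.55
eef_pos: [0.6171, -0.2316, 0.1496]
eef_rot: [0.004, 0.264, 0.965, -0.001]
wrist_force: [-0.1, -0.1, -0.5]
opening: 1.0
grasp_force: 0.0
```

```bash
python3 - <<'E'
from h import *
c=calibration("wrist"); im=camera("wrist")
e=proj(c,[.5625,-.1977,.058])[0]; print(e)
u,v=e.astype(int); a=cv2.resize(im[max(0,v-90):v+90,u-100:u+100],(400,360))
s=camera("side"); b=cv2.resize(s[130:202,260:340],(400,360),interpolation=cv2.INTER_CUBIC)
cv2.imwrite("pics/fin.png",np.hstack([a,b]))
E
```

```text
[281.67988328 119.81198776]
```

View pics/fin.png

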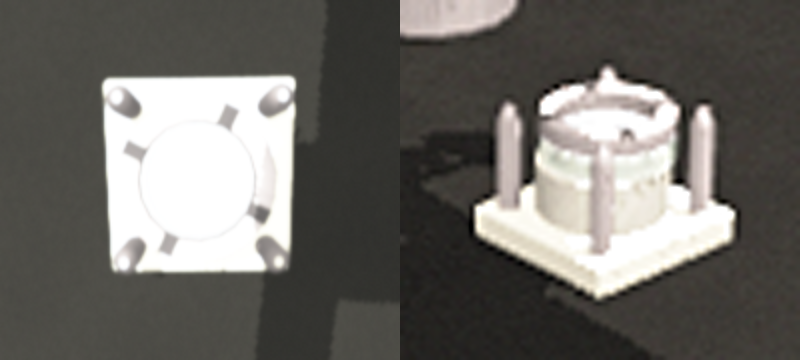

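The final picture shows sleeve, glass and ring stacked level between the pins. The ring is centred near (197,180) in the left half, and the gripper is clear.

```bash
python3 -c "
from bench import *
print(hand_in())"
```

```text
the job is handed in; nothing more can be done
None
```

I built the stack in the nest in the required order (sleeve, glass, steel ring) and handed it in at about 23 s of the 70 s; the last picture showed it level and centred, but the hand-in gave no verdict.

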